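Snap the covers shut over the stoppered vials

ROBOT

A 7-joint arm with a two-finger parallel gripper is mounted at the origin on the work surface. World frame = base frame: x ahead of the robot, y to its left, z up, the work surface at z = 0. Lengths are in m, angles in rad, forces in N, time in s.
With the tool pointing down it reaches from about 0.4 to 0.875 m from the base axis. Payload 6.5 kg.
Tool frame: the origin (TCP) lies midway between the tips of the shut fingers; the grasp point (between the pads) lies 19 mm behind it; z points along the fingers, y is the line along which they close (so a half turn about z gives the same grasp; the last joint's range is limited). The gripper opens to 85 mm and grips with 20 to 120 N. Pads are 22 mm wide; open, the fingers measure 114 mm over their backs; the gripper's body (76 mm by 85 mm) begins 54 mm behind the grasp point. The pads swing forward as they close: fully open they stand 13 mm farther back than shut.
Start: joints at [-1.217, 0.536, -0.004, 1.538, 0.003, 1.067, -0.071], TCP at [0.265, 0.594, 0.231] pointing down, gripper open.
Joint ranges: [-2.7, 2.7], [-0.37, 2.16], [-1.27, 1.26], [0.24, 2.4], [-1.31, 4.45], [0.19, 1.91], [-2.76, 2.76]. Speed limits (rad/s): [2.39, 2.39, 3.14, 3.14, 3.14, 3.14, 3.14].

INTERFACE

Orientations are given as a unit quaternion [x, y, z, w].
In Python, from bench import readout, camera, bot, finder gives the robot as it stands. The module is installed in compiled form; this text tells all that it offers.
- The arm moves only by the tool move_arm, never from a script. Its argument "moves" is a list of rows, each a list of 6 numbers: the shift along the tool's x, y, z scaled (see below), then the turn, a rotation vector about the tool's x, y, z scaled (see below). A call has 1 to 12 rows; each row is the pose to reach, as a shift and turn from the pose commanded when the call began, along the tool's axes at that moment; what a row does not reach only later rows make up. The controller multiplies each number of a shift by 0.1 m and each number of a turn by 30 degrees. A row lasts 1/8 s, in which the tool goes at most 62.5 mm and 10.7 degrees, less where a joint would pass 70% of its speed; a pose out of reach is approached as far as the arm can. A call with a number of a shift or a turn outside -1 to 1 is refused whole. A call with a gripper value outside its range is refused whole. "claw" is the opening, from -1 (shut) to 1 (fully open), set as the call begins (left out, the last holds). The fingers move at their own pace and stop on an object; "newtons" is the grip in N (left out, the last holds). Time passes only in rows, so rows that repeat a pose let the fingers close. It gives the time, the measured TCP pose, the force, the opening and the grip force at its end, in the units of the state.
- readout.get_obs(): the state, without advancing time (a new reading comes with each control period).
- camera(name): name is "scene" or "top" or "wrist"; returns a dict with "color" (480x640x3 uint8, blue, green, red), "vertical_fov" (degrees; the focal length in pixels is half the picture's height over the tangent of half this angle, whatever the lens; pixels are square), "cx", "cy" (the principal point, pixels), "extrinsics" (4x4, takes a point from world to camera coordinates). Camera axes: x right, y down, z forward; pixel columns grow to the right and rows downward; lengths in m; the calibration is good to about 2 mm. A picture is of the moment at which its call begins. There is no depth.
- bot.job_done(): hands the job in; it is judged then, once.
Trained networks look in the newest picture that a camera, given by its name, has taken for a name from the list of things; names that differ only in an ending like _2 or _b are one class to them, and where a whole thing is asked for, a point or a joint stands for the part that bears it (a point fixed in the world has none). Each returns a list of dicts, best first, with "confidence" (0 to 1); they miss things now and then, are a little off and sometimes report something else, mostly with a low value. They report only what shows in the picture. A call takes as long as a camera call. They do not tell look-alikes from the thing itself.
- finder.recognise(camera, thing): "location" ([x, y, z] in m, in the coordinates of the camera as it stood for that picture, good to about 4 mm: the middle of the surface that is visible of it).
The state is a dict: "time": time; "joints": joint angles; "joint_velocities": joint speeds; "effort": joint torques, N m; "tool_pos": TCP position; "tcp_rot": TCP orientation; "contact_force": force on the tool from outside, world axes, zero at the start; "moment": the same for the moment, N m; "grip_width": finger opening in m; "finger_force": force on a finger pad.
Only numpy, scipy, OpenCV 4.12 (cv2) and the standard library are available. Lean on these libraries where they do the work, as an engineer would, in place of code of your own. Each camera call takes 0.05 s, during which the arm holds its last target. There are 200 camera calls.

TASK

Two of the four vials in the grey case have a stopper and two have none. Close the flip covers of the two compartments that hold a stoppered vial, pressing each down until its catch clicks and holds it fully shut, firmly but without forcing it. Leave the covers over the unstoppered vials standing open, and do not upset the vials or disturb the other things on the bench.

Things in the scene. Friction and masses are not known exactly. Their poses are not given: they have to be found in the camera images.
- case: Grey plastic vial case fixed to the bench, 276 mm along its y, 66 mm along x, 56 mm high: four open-topped compartments in a row along y, 68 mm apart, walls 4 mm. Origin: centre of its underside; z up; +x points away from the robot (yaw within 0.35 rad). Each compartment has a white flip cover hinged on the robot-side (-x) edge; all start open, leaning back towards the robot.
- well_1 (a point): Centre of the floor of compartment 1 (1 is at the -y end of the row, 4 at the +y end), 5 mm above the bench.
- well_2 (a point): Centre of the floor of compartment 2 (1 is at the -y end of the row, 4 at the +y end), 5 mm above the bench.
- well_3 (a point): Centre of the floor of compartment 3 (1 is at the -y end of the row, 4 at the +y end), 5 mm above the bench.
- well_4 (a point): Centre of the floor of compartment 4 (1 is at the -y end of the row, 4 at the +y end), 5 mm above the bench.
- hinge_1 (a point): Middle of the hinge axis of cover 1, 59 mm above the bench, 33 mm on the robot's side (-x of the case) of the middle of compartment 1. The axis runs along the case's y.
- hinge_2 (a point): Middle of the hinge axis of cover 2, 59 mm above the bench, 33 mm on the robot's side (-x of the case) of the middle of compartment 2. The axis runs along the case's y.
- hinge_3 (a point): Middle of the hinge axis of cover 3, 59 mm above the bench, 33 mm on the robot's side (-x of the case) of the middle of compartment 3. The axis runs along the case's y.
- hinge_4 (a point): Middle of the hinge axis of cover 4, 59 mm above the bench, 33 mm on the robot's side (-x of the case) of the middle of compartment 4. The axis runs along the case's y.
- cover_1 (a joint): Angle (rad) of flip cover 1, a plate 60 mm wide, 5 mm thick, from 1 to 74 mm from its hinge axis, axis at mid thickness. 0 = level, 1.57 = upright, at most 2.2 (leaning back). Starts at 1.65 to 1.95. A weak hinge spring (about 0.04 N m) opens it again to above 0.3 unless its catch holds it. Caught shut it reads -0.13 to 0.13, as high as its catch sits.
- cover_2 (a joint): Angle (rad) of flip cover 2, a plate 60 mm wide, 5 mm thick, from 1 to 74 mm from its hinge axis, axis at mid thickness. 0 = level, 1.57 = upright, at most 2.2 (leaning back). Starts at 1.65 to 1.95. A weak hinge spring (about 0.04 N m) opens it again to above 0.3 unless its catch holds it. Caught shut it reads -0.13 to 0.13, as high as its catch sits.
- cover_3 (a joint): Angle (rad) of flip cover 3, a plate 60 mm wide, 5 mm thick, from 1 to 74 mm from its hinge axis, axis at mid thickness. 0 = level, 1.57 = upright, at most 2.2 (leaning back). Starts at 1.65 to 1.95. A weak hinge spring (about 0.04 N m) opens it again to above 0.3 unless its catch holds it. Caught shut it reads -0.13 to 0.13, as high as its catch sits.
- cover_4 (a joint): Angle (rad) of flip cover 4, a plate 60 mm wide, 5 mm thick, from 1 to 74 mm from its hinge axis, axis at mid thickness. 0 = level, 1.57 = upright, at most 2.2 (leaning back). Starts at 1.65 to 1.95. A weak hinge spring (about 0.04 N m) opens it again to above 0.3 unless its catch holds it. Caught shut it reads -0.13 to 0.13, as high as its catch sits.
- tab_1 (a point): Press point on cover 1: outer face, 60 mm from the hinge. A tongue under the free edge must be pushed past a sprung roller catch on the case's far side, fixed up to 8 mm higher or lower, unknown for each cover. 5 to 18 N here (more nearer the hinge); it gives way with a click 3 mm above shut and meets a hard stop 1 mm below. Stop at about 20 N; far above 30 N is forcing it.
- tab_2 (a point): Press point on cover 2: outer face, 60 mm from the hinge. A tongue under the free edge must be pushed past a sprung roller catch on the case's far side, fixed up to 8 mm higher or lower, unknown for each cover. 5 to 18 N here (more nearer the hinge); it gives way with a click 3 mm above shut and meets a hard stop 1 mm below. Stop at about 20 N; far above 30 N is forcing it.
- tab_3 (a point): Press point on cover 3: outer face, 60 mm from the hinge. A tongue under the free edge must be pushed past a sprung roller catch on the case's far side, fixed up to 8 mm higher or lower, unknown for each cover. 5 to 18 N here (more nearer the hinge); it gives way with a click 3 mm above shut and meets a hard stop 1 mm below. Stop at about 20 N; far above 30 N is forcing it.
- tab_4 (a point): Press point on cover 4: outer face, 60 mm from the hinge. A tongue under the free edge must be pushed past a sprung roller catch on the case's far side, fixed up to 8 mm higher or lower, unknown for each cover. 5 to 18 N here (more nearer the hinge); it gives way with a click 3 mm above shut and meets a hard stop 1 mm below. Stop at about 20 N; far above 30 N is forcing it.
- stoppered_1: Amber glass vial with a stopper: 30 mm in diameter, 44 mm tall, closed on top by a dark rubber stopper 27 mm across. Stands loose in one of the compartments, a different one each time. Origin: centre of its underside, z up.
- stoppered_2: Amber glass vial with a stopper: 30 mm in diameter, 44 mm tall, closed on top by a dark rubber stopper 27 mm across. Stands loose in one of the compartments, a different one each time. Origin: centre of its underside, z up.
- open_1: Amber glass vial without a stopper: 30 mm in diameter, 36 mm tall, its mouth open, an empty tube. Stands loose in one of the compartments, a different one each time. Origin: centre of its underside, z up.
- open_2: Amber glass vial without a stopper: 30 mm in diameter, 36 mm tall, its mouth open, an empty tube. Stands loose in one of the compartments, a different one each time. Origin: centre of its underside, z up.
- stain_bottle: Bystander: grey plastic bottle, 60 mm in diameter, 140 mm tall, loose beside the case. Origin: centre of its underside.
- slide_box: Bystander: small cardboard box, 85 x 34 x 45 mm, loose beside the case. Origin: centre of its underside.
- beaker: Bystander: glass beaker, 66 mm in diameter, 75 mm tall, loose beside the case. Origin: centre of its underside.
Not all that is in view belongs to the job. What is shaped like the stoppered_1 but green, red or turquoise is not meant.

How it is judged:
At the end, for the whole second after the job is handed in: The covers over the two stoppered vials are caught shut (joint below 0.16 rad), the other two stand open (above 1.2 rad), each vial stands upright (within 0.35 rad) within 30 mm of the middle of a compartment, and covers and vials are at rest ((horizontal distance between stoppered_1 and well_1 below 0.03 m or horizontal distance between stoppered_1 and well_2 below 0.03 m or horizontal distance between stoppered_1 and well_3 below 0.03 m or horizontal distance between stoppered_1 and well_4 below 0.03 m) and angle between each of stoppered_1, stoppered_2, open_1, open_2's own z axis and vertical below 0.35 rad and (not (horizontal distance between stoppered_1 and well_1 below 0.03 m) or value of joint cover_1 below 0.16 rad) and (not (horizontal distance between stoppered_1 and well_2 below 0.03 m) or value of joint cover_2 below 0.16 rad) and (not (horizontal distance between stoppered_1 and well_3 below 0.03 m) or value of joint cover_3 below 0.16 rad) and (not (horizontal distance between stoppered_1 and well_4 below 0.03 m) or value of joint cover_4 below 0.16 rad) and (horizontal distance between stoppered_2 and well_1 below 0.03 m or horizontal distance between stoppered_2 and well_2 below 0.03 m or horizontal distance between stoppered_2 and well_3 below 0.03 m or horizontal distance between stoppered_2 and well_4 below 0.03 m) and (not (horizontal distance between stoppered_2 and well_1 below 0.03 m) or value of joint cover_1 below 0.16 rad) and (not (horizontal distance between stoppered_2 and well_2 below 0.03 m) or value of joint cover_2 below 0.16 rad) and (not (horizontal distance between stoppered_2 and well_3 below 0.03 m) or value of joint cover_3 below 0.16 rad) and (not (horizontal distance between stoppered_2 and well_4 below 0.03 m) or value of joint cover_4 below 0.16 rad) and (horizontal distance between open_1 and well_1 below 0.03 m or horizontal distance between open_1 and well_2 below 0.03 m or horizontal distance between open_1 and well_3 below 0.03 m or horizontal distance between open_1 and well_4 below 0.03 m) and (not (horizontal distance between open_1 and well_1 below 0.03 m) or value of joint cover_1 above 1.2 rad) and (not (horizontal distance between open_1 and well_2 below 0.03 m) or value of joint cover_2 above 1.2 rad) and (not (horizontal distance between open_1 and well_3 below 0.03 m) or value of joint cover_3 above 1.2 rad) and (not (horizontal distance between open_1 and well_4 below 0.03 m) or value of joint cover_4 above 1.2 rad) and (horizontal distance between open_2 and well_1 below 0.03 m or horizontal distance between open_2 and well_2 below 0.03 m or horizontal distance between open_2 and well_3 below 0.03 m or horizontal distance between open_2 and well_4 below 0.03 m) and (not (horizontal distance between open_2 and well_1 below 0.03 m) or value of joint cover_1 above 1.2 rad) and (not (horizontal distance between open_2 and well_2 below 0.03 m) or value of joint cover_2 above 1.2 rad) and (not (horizontal distance between open_2 and well_3 below 0.03 m) or value of joint cover_3 above 1.2 rad) and (not (horizontal distance between open_2 and well_4 below 0.03 m) or value of joint cover_4 above 1.2 rad) and linear speed of each of stoppered_1, stoppered_2, open_1, open_2 below 0.02 m/s and velocity of joint cover_1 between -0.1 and 0.1 rad/s and velocity of joint cover_2 between -0.1 and 0.1 rad/s and velocity of joint cover_3 between -0.1 and 0.1 rad/s and velocity of joint cover_4 between -0.1 and 0.1 rad/s); the robot touches nothing.
It fails at once if The case or a cover is pressed with more than 50 N (contact force between case and the fingers above 50 N or contact force between case and the arm above 50 N).
It fails at once if A vial is moved more than 40 mm, or tipped over ((distance of stoppered_1 from where it was at the start of the episode above 0.04 m or angle between stoppered_1's own z axis and vertical above 0.7 rad) or (distance of stoppered_2 from where it was at the start of the episode above 0.04 m or angle between stoppered_2's own z axis and vertical above 0.7 rad) or (distance of open_1 from where it was at the start of the episode above 0.04 m or angle between open_1's own z axis and vertical above 0.7 rad) or (distance of open_2 from where it was at the start of the episode above 0.04 m or angle between open_2's own z axis and vertical above 0.7 rad)).
It fails at once if The bottle, the small box or the beaker is shifted more than 20 mm or tipped over ((distance of stain_bottle from where it was at the start of the episode above 0.02 m or angle between stain_bottle's own z axis and vertical above 0.5 rad) or (distance of slide_box from where it was at the start of the episode above 0.02 m or angle between slide_box's own z axis and vertical above 0.5 rad) or (distance of beaker from where it was at the start of the episode above 0.02 m or angle between beaker's own z axis and vertical above 0.5 rad)).
It also fails if it takes over 56 s, if anything falls off the work surface, if the arm or the gripper's body presses on something with over 40 N, if the wrist force passes 120 N, or if a joint passes its speed limit or range.

## Working session

There is one attempt and no reset: what is moved stays moved. The work goes in short steps, Python scripts to look and compute and a tool call to move; the robot and the scene stay as the last step left them, time stands still between calls to the robot, and variables do not carry over. Pictures are saved under pics/ and viewed, at most 10 in all, crops included, and the job is handed in when it is done.

Besides the shell and the picture viewer there is one more tool, called after "Request:" in YAML: its name, and indented under it one key for each argument. move_arm: Moves the arm, as the interface text tells. Shifts and turns lie within -1 to 1; 1 stands for 0.1 m of shift or 30 degrees of turn. Its arguments: {"type":"object","properties":{"moves":{"type":"array","items":{"type":"array","items":{"type":"number"}}},"claw":{"type":"number"},"newtons":{"type":"number"}},"required":["moves"]}

```bash
mkdir -p pics; cat > h.py <<'E'
import numpy as np, cv2
from bench import readout, camera, bot, finder
def K(c):
    f=c["color"].shape[0]/2/np.tan(np.radians(c["vertical_fov"])/2); return f,c["cx"],c["cy"]
def proj(c,p):
    E=np.array(c["extrinsics"]); q=E[:3,:3]@np.array(p)+E[:3,3]; f,cx,cy=K(c); return np.array([cx+f*q[0]/q[2],cy+f*q[1]/q[2]])
def ray(c,u,v):
    E=np.array(c["extrinsics"]); f,cx,cy=K(c); R=E[:3,:3]
    return -R.T@E[:3,3], R.T@np.array([(u-cx)/f,(v-cy)/f,1])
def atz(c,u,v,z):
    o,d=ray(c,u,v); return o+d*(z-o[2])/d[2]
def find(cam,c,thing):
    E=np.array(c["extrinsics"]); R=E[:3,:3]
    return [(round(r["confidence"],2),np.round(R.T@(np.array(r["location"])-E[:3,3]),3)) for r in finder.recognise(cam,thing)]
E
cat > a.py <<'E'
from h import *
s=readout.get_obs(); print(s["time"],s["tool_pos"],s["tcp_rot"],s["contact_force"])
for n in ["scene","top"]:
    c=camera(n); cv2.imwrite(f"pics/{n}0.png",c["color"]); E=np.array(c["extrinsics"]); print(n,c["vertical_fov"],-E[:3,:3].T@E[:3,3])
    for t in ["case","stoppered_1","open_1","cover_1","tab_1","stain_bottle","slide_box","beaker"]:
        for r in find(n,c,t): print(n,t,r[0],r[1],proj(c,r[1]).round())
E
python3 a.py
```

```text
0.0 [0.26466635 0.59297808 0.23038987] [ 2.08344246e-01  9.78055152e-01 -8.81331890e-04 -1.34538674e-04] [-0.05091096 -1.23964513  0.27543949]
scene 45.69873182672188 [ 0.93856629 -0.65659374  1.20386709]
scene case 0.9 [0.511 0.047 0.05 ] [332. 218.]
scene case 0.49 [0.541 0.08  0.047] [349. 215.]
scene stoppered_1 0.7 [0.538 0.083 0.049] [349. 213.]
scene stoppered_1 0.67 [0.637 0.119 0.029] [390. 225.]
scene stoppered_1 0.62 [0.643 0.031 0.03 ] [375. 251.]
scene stoppered_1 0.58 [0.7  0.11 0.03] [411. 239.]
scene open_1 0.67 [0.519 0.159 0.033] [358. 194.]
scene open_1 0.62 [0.529 0.022 0.035] [333. 232.]
scene open_1 0.43 [0.484 0.147 0.095] [344. 176.]
scene cover_1 0.92 [0.489 0.083 0.098] [333. 193.]
scene cover_1 0.79 [0.481 0.148 0.102] [344. 173.]
scene cover_1 0.68 [0.497 0.011 0.103] [320. 213.]
scene cover_1 0.61 [ 0.504 -0.057  0.101] [306. 235.]
scene tab_1 0.86 [0.483 0.148 0.092] [344. 176.]
scene tab_1 0.81 [0.489 0.082 0.106] [332. 191.]
scene tab_1 0.68 [0.494 0.016 0.102] [320. 212.]
scene tab_1 0.6 [ 0.503 -0.056  0.105] [306. 234.]
scene stain_bottle 0.86 [0.63
[... 650 characters left out ...]
49.]
top open_1 0.28 [0.537 0.063 0.035] [283. 247.]
top cover_1 0.84 [0.478 0.15  0.126] [233. 271.]
top cover_1 0.76 [0.486 0.085 0.132] [268. 265.]
top cover_1 0.68 [ 0.588 -0.364  0.044] [493. 218.]
top cover_1 0.65 [0.489 0.018 0.131] [305. 263.]
top cover_1 0.52 [ 0.493 -0.046  0.13 ] [340. 260.]
top tab_1 0.83 [0.487 0.083 0.126] [270. 265.]
top tab_1 0.74 [0.491 0.019 0.133] [304. 262.]
top tab_1 0.62 [0.471 0.149 0.125] [233. 274.]
top tab_1 0.51 [ 0.502 -0.053  0.134] [344. 255.]
top stain_bottle 0.9 [0.625 0.36  0.089] [128. 200.]
top slide_box 0.78 [0.422 0.36  0.046] [130. 307.]
top slide_box 0.47 [0.539 0.017 0.008] [306. 248.]
top beaker 0.63 [ 0.586 -0.363  0.044] [493. 219.]
```

```bash
python3 - <<'E'
import cv2
a=cv2.imread('pics/top0.png')[140:320,200:400]; b=cv2.imread('pics/scene0.png')[140:300,270:450]
a=cv2.resize(a,(400*2-400,360)); b=cv2.resize(b,(400,356))
import numpy as np
cv2.imwrite('pics/crop0.png',cv2.resize(np.hstack([a[:356],b]),(800,356)))
E
```

```text
(no output)
```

View pics/crop0.png

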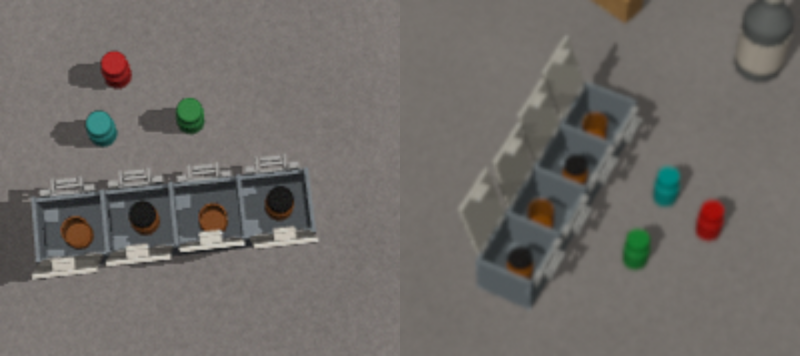

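View pics/top0.png

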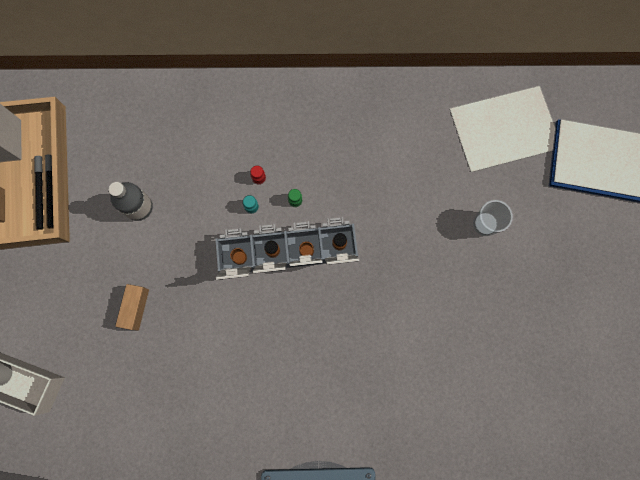

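The top picture shows the case from x=217 to 357 px. Dark stoppers are at (272,248) and (340,241), and the open amber mouths are at (239,257) and (306,250). The look-alikes are standing outside the case: red (257,174), turquoise (250,203) and green (295,197). +y is to the left, so compartments 1 and 3 are stoppered, and 2 and 4 are open. The scene crop shows the same alternation.

I'll bring the arm over for a close wrist view.

Request:
move_arm:
  moves:
    - [-0.39,-0.42,-0.1,0,0,0]
    - [-0.78,-0.84,-0.2,0,0,0]
    - [-0.78,-0.84,-0.2,0,0,0]
  claw: -1

```text
time: 1.27
tool_pos: [0.3053, 0.481, 0.2523]
tcp_rot: [0.212, 0.977, -0.0, 0.001]
contact_force: [-0.1, 0.2, 0.4]
grip_width: 0.0325
finger_force: 0.0
```

Request:
move_arm:
  moves:
    - [-0.39,-0.42,-0.1,0,0,0]
    - [-0.78,-0.84,-0.2,0,0,0]
    - [-0.78,-0.84,-0.2,0,0,0]

```text
time: 1.65
tool_pos: [0.3412, 0.3735, 0.2722]
tcp_rot: [0.211, 0.977, 0.0, 0.001]
contact_force: [0.0, 0.9, -0.0]
grip_width: 0.0001
finger_force: 0.0
```

Request:
move_arm:
  moves:
    - [-0.39,-0.42,-0.1,0,0,0]
    - [-0.78,-0.84,-0.2,0,0,0]
    - [-0.78,-0.84,-0.2,0,0,0]

```text
time: 2.02
tool_pos: [0.3777, 0.2658, 0.2921]
tcp_rot: [0.211, 0.977, 0.0, 0.001]
contact_force: [0.1, 1.1, -0.2]
grip_width: 0.0
finger_force: 0.0
```

Request:
move_arm:
  moves:
    - [-0.39,-0.42,0,0,0,0]
    - [-0.78,-0.84,0,0,0,-0.3]
    - [-0.78,-0.84,0,0,0,-0.6]
    - [-0.78,-0.84,0,0,0,-1.0]
    - [-0.78,-0.84,0,0,0,-1.0]

```text
time: 2.65
tool_pos: [0.4129, 0.1614, 0.2912]
tcp_rot: [-0.053, 0.999, 0.0, 0.0]
contact_force: [0.7, 1.0, 0.2]
grip_width: 0.0
finger_force: 0.0
```

```bash
cat > b.py <<'E'
from h import *
import sys
k=sys.argv[1]
s=readout.get_obs(); print(s["time"],s["tool_pos"],s["tcp_rot"],s["contact_force"])
from scipy.spatial.transform import Rotation as R
print(R.from_quat(s["tcp_rot"]).as_matrix().round(3))
c=camera("wrist"); cv2.imwrite(f"pics/w{k}.png",c["color"])
np.savez(f"w{k}.npz",**{a:c[a] for a in c})
E=np.array(c["extrinsics"]); print(-E[:3,:3].T@E[:3,3],E[2,:3])
for t in ["case","cover_1","tab_1","stoppered_1"]:
    for r in find("wrist",c,t): print(t,r[0],r[1],proj(c,r[1]).round())
E
python3 b.py 1
```

```text
2.65 [0.41290225 0.16136161 0.29119056] [-5.27333457e-02  9.98608611e-01  1.90778768e-04  2.68145239e-05] [0.7399316  0.97449146 0.16046686]
[[-0.994 -0.105  0.   ]
 [-0.105  0.994  0.   ]
 [-0.     0.    -1.   ]]
[0.33628823 0.15301855 0.43348341] [ 0.29586869  0.031503   -0.954709  ]
case 0.96 [0.512 0.038 0.049] [192. 277.]
cover_1 0.97 [0.467 0.151 0.128] [297. 278.]
cover_1 0.8 [0.479 0.089 0.131] [223. 285.]
cover_1 0.65 [0.49  0.021 0.123] [147. 285.]
cover_1 0.61 [ 0.49  -0.047  0.125] [ 66. 278.]
tab_1 0.9 [0.493 0.017 0.121] [143. 287.]
tab_1 0.76 [ 0.494 -0.045  0.131] [ 65. 286.]
tab_1 0.65 [0.465 0.151 0.128] [297. 276.]
tab_1 0.59 [0.483 0.085 0.129] [219. 288.]
tab_1 0.55 [0.509 0.041 0.048] [195. 274.]
stoppered_1 0.78 [ 0.551 -0.05   0.048] [111. 302.]
stoppered_1 0.59 [0.532 0.092 0.046] [242. 297.]
stoppered_1 0.49 [0.629 0.038 0.015] [199. 353.]
```

View pics/w1.png

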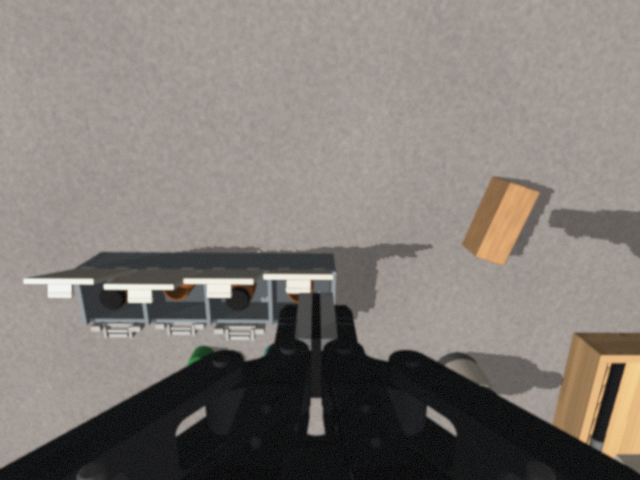

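Wrist view: the case spans columns 85–335. Its robot-side bottom edge is at row ≈253 and its far rim at row ≈322. The stoppers are at (112,298) and (238,298), in compartments 1 and 3. The covers lean back towards row 280. Next I fit the case pose from these points and the top view.

```bash
cat > f.py <<'E'
from h import *
from scipy.optimize import least_squares
W=dict(np.load('w1.npz')); T=camera("top")
print("bottom near",atz(W,101,253,0),atz(W,334,254,0)); print("far rim",atz(W,84,323,.056),atz(W,270,322,.056))
def wp(p,a):
    x,y,t=p; return np.array([x+np.cos(t)*a[0]-np.sin(t)*a[1],y+np.sin(t)*a[0]+np.cos(t)*a[1],a[2]])
# divider / corner points: (cam, uv, case pt)
obs=[(W,(101,253),(-.033,-.138,0)),(W,(334,254),(-.033,.138,0)),(W,(84,323),(.033,-.138,.056)),
(T,(200+309/2*1.0,140+170/2*1.0),(.033,-.138,.056)),(T,(200+34/2,140+198/2),(.033,.138,.056))]
r=least_squares(lambda p:np.concatenate([proj(c,wp(p,a))-np.array(u) for c,u,a in obs]),[.54,.05,.1])
print(r.x,r.fun.round(1)); p=r.x; np.save('case.npy',p)
for i in range(4):
    y=(i-1.5)*.068; print(i+1,"hinge",wp(p,(-.033,y,.059)).round(4),"well",wp(p,(0,y,.005)).round(4))
ims=[]
for c,(r0,r1,c0,c1) in ((W,(220,370,30,370)),(T,(180,330,200,400))):
    im=cv2.resize(c["color"][r0:r1,c0:c1],None,fx=800/(c1-c0)/1.0 if c is W else 2.3,fy=800/(c1-c0) if c is W else 2.3)
    s=im.shape[1]/(c1-c0)
    for z in (0,.056):
        q=np.array([proj(c,wp(p,(a,b,z))) for a,b in((-.033,-.138),(.033,-.138),(.033,.138),(-.033,.138))])
        cv2.polylines(im,[((q-[c0,r0])*s).astype(int)],True,(0,255,255) if z else (0,255,0),1)
    if im.shape[1]<800: im=cv2.copyMakeBorder(im,0,0,0,800-im.shape[1],0)
    ims.append(im[:355] if c is W else im[:245])
cv2.imwrite('pics/fit.png',np.vstack(ims))
E
python3 f.py
```

```text
bottom near [ 0.51477247 -0.08431882  0.        ] [0.48687769 0.19093864 0.        ]
far rim [ 0.57595066 -0.07697633  0.056     ] [0.55324336 0.12574304 0.056     ]
[0.53221737 0.05604724 0.09267021] [-0.2 -2.1 -0.4 -0.3 -1.1  1.4 -1.1 -1.1 -2.2 -0.5]
1 hinge [ 0.5088 -0.0486  0.059 ] well [ 0.5417 -0.0455  0.005 ]
2 hinge [0.5025 0.0191 0.059 ] well [0.5354 0.0222 0.005 ]
3 hinge [0.4962 0.0868 0.059 ] well [0.5291 0.0899 0.005 ]
4 hinge [0.4899 0.1546 0.059 ] well [0.5228 0.1576 0.005 ]
```

View pics/fit.png

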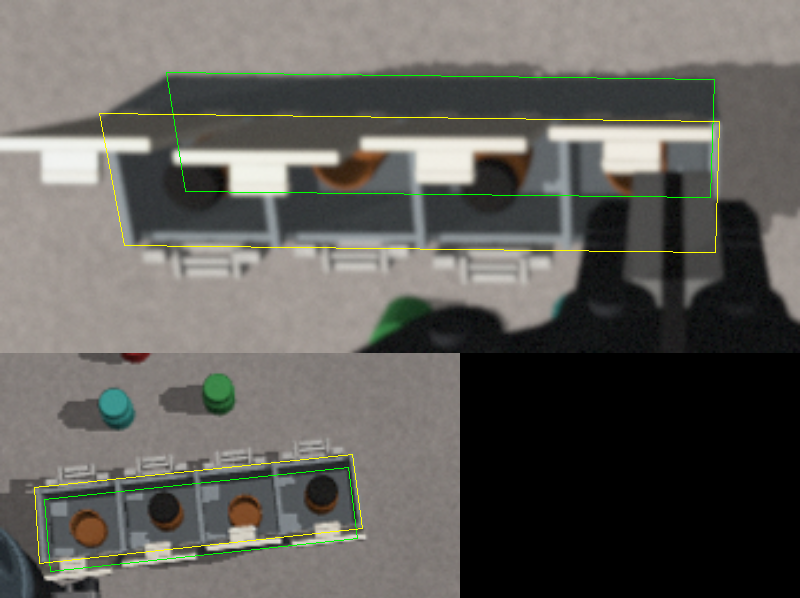

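The overlay fits within about 2 mm, with yaw ≈0.1, which is also the tool's yaw. Hinge 3 is at (0.496, 0.087). I'll go behind cover 3 and descend to z 0.112.

Request:
move_arm:
  moves:
    - [-0.1,-0.42,0.2,0,0,0]
    - [-0.15,-0.83,0.5,0,0,0]
    - [-0.15,-0.83,0.9,0,0,0]
    - [-0.15,-0.83,0.9,0,0,0]

```text
time: 3.45
tool_pos: [0.4345, 0.0779, 0.1995]
tcp_rot: [-0.051, 0.999, -0.001, -0.003]
contact_force: [0.2, 0.0, 0.7]
grip_width: 0.0004
finger_force: 0.0
```

Request:
move_arm:
  moves:
    - [0,0,0.4,0,0,0]
    - [0,0,0.89,0,0,0]
    - [0,0,0.89,0,0,0]
    - [0,0,0.89,0,0,0]

```text
time: 3.95
tool_pos: [0.4379, 0.0793, 0.1143]
tcp_rot: [-0.052, 0.999, 0.0, 0.001]
contact_force: [-0.0, -1.3, 0.6]
grip_width: -0.0
finger_force: 0.0
```

Request:
move_arm:
  moves:
    - [-0.12,0,0,0,0,0]
    - [-0.24,0,0,0,0,0]
    - [-0.36,0,0,0,0,0]
    - [-0.46,0,0,0,0,0]
    - [-0.56,0,-0.01,0,0,0]
    - [-0.66,0,-0.01,0,0,0]
    - [-0.76,0,0.01,0,0,0]
    - [-0.86,0,0.05,0,0,0]
    - [-0.86,0,0.05,0,0,0]

```text
time: 5.08
tool_pos: [0.5226, 0.0875, 0.1069]
tcp_rot: [-0.052, 0.999, -0.0, 0.0]
contact_force: [-0.4, 0.1, 0.0]
grip_width: 0.0001
finger_force: 0.0
```

```bash
python3 - <<'E'
from h import *
s=readout.get_obs();print(s["tool_pos"],s["contact_force"])
a=camera("scene")["color"][140:300,270:450]; b=camera("top")["color"][190:330,200:400]
cv2.imwrite("pics/p1.png",np.hstack([cv2.resize(a,(400,356)),cv2.resize(b,(400,356))]))
E
```

```text
[0.52261749 0.0875278  0.10692518] [-0.38147118  0.10114827  0.03646518]
```

View pics/p1.png

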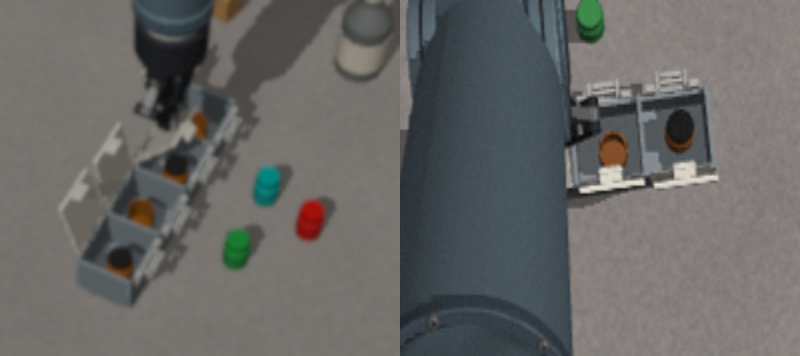

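The scene crop shows cover 3 folded to about 45° under the fingers at (165,135). The other covers and the vials are unchanged. I continue down along the arc, then press gently.

Request:
move_arm:
  moves:
    - [-0.06,0,0.03,0,0,0]
    - [-0.12,0,0.07,0,0,0]
    - [-0.19,0,0.12,0,0,0]
    - [-0.25,0,0.17,0,0,0]
    - [-0.31,0,0.22,0,0,0]
    - [-0.33,0,0.25,0,0,0]
    - [-0.33,0,0.25,0,0,0]

```text
time: 6.05
tool_pos: [0.5549, 0.0909, 0.0821]
tcp_rot: [-0.052, 0.999, -0.0, -0.0]
contact_force: [-0.3, 0.1, 0.4]
grip_width: -0.0003
finger_force: 0.1
```

Request:
move_arm:
  moves:
    - [0,0,0.02,0,0,0]
    - [0,0,0.04,0,0,0]
    - [0,0,0.04,0,0,0]

```text
time: 6.42
tool_pos: [0.5547, 0.0909, 0.0782]
tcp_rot: [-0.052, 0.999, -0.0, -0.0]
contact_force: [-0.3, -0.1, 0.8]
grip_width: 0.0002
finger_force: 0.1
```

Request:
move_arm:
  moves:
    - [0,0,0.015,0,0,0]
    - [0,0,0.03,0,0,0]
    - [0,0,0.03,0,0,0]

```text
time: 6.8
tool_pos: [0.5547, 0.0909, 0.0752]
tcp_rot: [-0.052, 0.999, -0.0, -0.0]
contact_force: [-0.1, -0.4, 0.7]
grip_width: -0.0001
finger_force: 0.1
```

Request:
move_arm:
  moves:
    - [0,0,0.01,0,0,0]
    - [0,0,0.02,0,0,0]
    - [0,0,0.02,0,0,0]

```text
time: 7.18
tool_pos: [0.5549, 0.0909, 0.0734]
tcp_rot: [-0.052, 0.999, 0.0, 0.0]
contact_force: [0.4, 0.4, 1.3]
grip_width: 0.0002
finger_force: 0.4
```

Request:
move_arm:
  moves:
    - [0,0,0.01,0,0,0]
    - [0,0,0.02,0,0,0]
    - [0,0,0.02,0,0,0]

```text
time: 7.55
tool_pos: [0.5552, 0.091, 0.0724]
tcp_rot: [-0.052, 0.999, 0.0, 0.0]
contact_force: [-3.2, -0.4, 12.2]
grip_width: 0.0001
finger_force: 6.1
```

Request:
move_arm:
  moves:
    - [0,0,0.01,0,0,0]
    - [0,0,0.02,0,0,0]
    - [0,0,0.02,0,0,0]

```text
time: 7.92
tool_pos: [0.5546, 0.0909, 0.0691]
tcp_rot: [-0.052, 0.999, -0.0, -0.0]
contact_force: [-0.4, 0.6, -0.2]
grip_width: -0.0001
finger_force: 0.0
```

Force rose to 12 N, then fell away: the catch clicked. I go on to the stop in small steps to confirm it.

Request:
move_arm:
  moves:
    - [0,0,0.01,0,0,0]
    - [0,0,0.01,0,0,0]

```text
time: 8.18
tool_pos: [0.5543, 0.0909, 0.0679]
tcp_rot: [-0.052, 0.999, -0.0, -0.0]
contact_force: [-0.2, -0.2, 0.3]
grip_width: -0.0002
finger_force: 0.0
```

Request:
move_arm:
  moves:
    - [0,0,0.01,0,0,0]
    - [0,0,0.01,0,0,0]

```text
time: 8.43
tool_pos: [0.5546, 0.0909, 0.0673]
tcp_rot: [-0.052, 0.999, -0.0, -0.0]
contact_force: [-1.0, -0.4, 2.7]
grip_width: 0.0002
finger_force: 1.0
```

Request:
move_arm:
  moves:
    - [0,0,0.01,0,0,0]
    - [0,0,0.01,0,0,0]

```text
time: 8.68
tool_pos: [0.5547, 0.0909, 0.067]
tcp_rot: [-0.052, 0.999, 0.0, -0.0]
contact_force: [-2.6, -0.7, 10.1]
grip_width: -0.0002
finger_force: 4.8
```

Request:
move_arm:
  moves:
    - [0,0,0.006,0,0,0]
    - [0,0,0.006,0,0,0]

```text
time: 8.93
tool_pos: [0.5548, 0.0909, 0.0668]
tcp_rot: [-0.052, 0.999, 0.0, -0.0]
contact_force: [-4.1, -0.3, 13.7]
grip_width: 0.0
finger_force: 7.2
```

Request:
move_arm:
  moves:
    - [0,0,-0.2,0,0,0]
    - [0,0,-0.6,0,0,0]
    - [0,0,-1.0,0,0,0]
    - [0,0,-1.0,0,0,0]

```text
time: 9.43
tool_pos: [0.5571, 0.0912, 0.1687]
tcp_rot: [-0.052, 0.999, 0.001, 0.003]
contact_force: [1.3, 0.2, -0.5]
grip_width: 0.0003
finger_force: 0.0
```

Request:
move_arm:
  moves:
    - [0,0,-0.4,0,0,0]
    - [0,-0.4,-0.6,0,0,0]
    - [0.3,-0.8,-0.6,0,0,0]
    - [0.3,-0.8,-0.6,0,0,0]

```text
time: 9.93
tool_pos: [0.5312, 0.004, 0.225]
tcp_rot: [-0.049, 0.999, -0.001, -0.001]
contact_force: [1.6, 1.1, 0.1]
grip_width: 0.0005
finger_force: 0.0
```

```bash
python3 - <<'E'
from h import *
s=readout.get_obs();print(s["time"],s["tool_pos"],s["contact_force"])
a=camera("scene")["color"][140:300,270:450]; b=camera("wrist")["color"]
cv2.imwrite("pics/p2.png",np.hstack([cv2.resize(a,(400,356)),cv2.resize(b,(400,300))[:, :] if 0 else cv2.resize(b,(400,356))]))
E
```

```text
9.925 [0.53115836 0.00397254 0.22495589] [1.61526227 1.05355983 0.13079131]
```

View pics/p2.png

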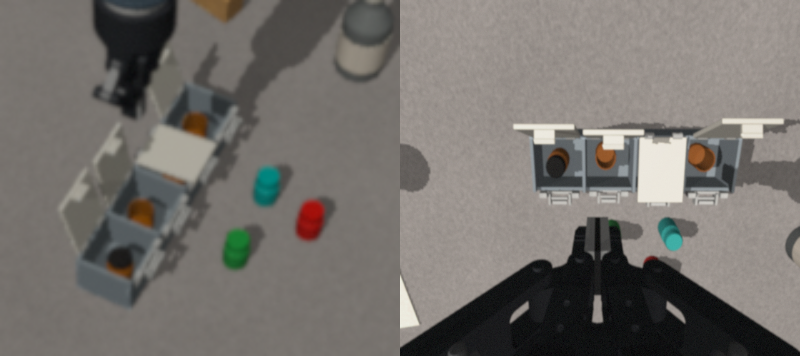

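Cover 3 lies flat and stays shut (wrist view at (662,168)). Covers 1, 2 and 4 are still open. Next I go behind cover 1.

Request:
move_arm:
  moves:
    - [0.5,-0.3,0,0,0,0]
    - [0.91,-0.54,0,0,0,0]
    - [0.91,-0.54,0.2,0,0,0]
    - [0.91,-0.54,0.5,0,0,0]
    - [0.91,-0.54,0.5,0,0,0]

```text
time: 10.65
tool_pos: [0.447, -0.0538, 0.1739]
tcp_rot: [-0.053, 0.999, 0.0, -0.002]
contact_force: [0.4, 0.3, 0.3]
grip_width: -0.0004
finger_force: 0.0
```

Request:
move_arm:
  moves:
    - [0,0,0.3,0,0,0]
    - [0,0,0.62,0,0,0]
    - [0,0,0.62,0,0,0]
    - [0,0,0.62,0,0,0]

```text
time: 11.15
tool_pos: [0.4494, -0.0547, 0.1149]
tcp_rot: [-0.052, 0.999, -0.0, 0.001]
contact_force: [-0.3, 0.7, -0.1]
grip_width: 0.0
finger_force: 0.0
```

Request:
move_arm:
  moves:
    - [-0.12,0,0,0,0,0]
    - [-0.24,0,0,0,0,0]
    - [-0.36,0,0,0,0,0]
    - [-0.46,0,0,0,0,0]
    - [-0.56,0,-0.01,0,0,0]
    - [-0.66,0,-0.01,0,0,0]
    - [-0.76,0,0.01,0,0,0]
    - [-0.86,0,0.05,0,0,0]
    - [-0.86,0,0.05,0,0,0]

```text
time: 12.28
tool_pos: [0.5345, -0.0458, 0.1083]
tcp_rot: [-0.052, 0.999, -0.0, 0.0]
contact_force: [-0.1, -0.5, -0.2]
grip_width: -0.0001
finger_force: 0.0
```

Request:
move_arm:
  moves:
    - [-0.06,0,0.03,0,0,0]
    - [-0.12,0,0.07,0,0,0]
    - [-0.19,0,0.12,0,0,0]
    - [-0.25,0,0.17,0,0,0]
    - [-0.31,0,0.22,0,0,0]
    - [-0.33,0,0.25,0,0,0]
    - [-0.33,0,0.25,0,0,0]

```text
time: 13.15
tool_pos: [0.5668, -0.0426, 0.0835]
tcp_rot: [-0.052, 0.999, -0.0, -0.0]
contact_force: [-0.2, 0.3, 0.4]
grip_width: 0.0002
finger_force: 0.1
```

Request:
move_arm:
  moves:
    - [0,0,0.02,0,0,0]
    - [0,0,0.04,0,0,0]
    - [0,0,0.04,0,0,0]

```text
time: 13.52
tool_pos: [0.5666, -0.0426, 0.0796]
tcp_rot: [-0.052, 0.999, -0.0, -0.0]
contact_force: [-0.2, -0.1, 0.3]
grip_width: 0.0001
finger_force: 0.1
```

Request:
move_arm:
  moves:
    - [0,0,0.01,0,0,0]
    - [0,0,0.02,0,0,0]
    - [0,0,0.02,0,0,0]

```text
time: 13.9
tool_pos: [0.5667, -0.0426, 0.0777]
tcp_rot: [-0.052, 0.999, -0.0, -0.0]
contact_force: [1.0, -0.5, -0.4]
grip_width: 0.0001
finger_force: 0.1
```

Request:
move_arm:
  moves:
    - [0,0,0.01,0,0,0]
    - [0,0,0.01,0,0,0]

```text
time: 14.15
tool_pos: [0.5666, -0.0426, 0.0766]
tcp_rot: [-0.052, 0.999, -0.0, -0.0]
contact_force: [0.2, 0.9, -0.3]
grip_width: 0.0
finger_force: 0.1
```

Request:
move_arm:
  moves:
    - [0,0,0.01,0,0,0]
    - [0,0,0.02,0,0,0]
    - [0,0,0.02,0,0,0]

```text
time: 14.52
tool_pos: [0.5665, -0.0426, 0.0746]
tcp_rot: [-0.052, 0.999, -0.0, -0.0]
contact_force: [0.4, 0.0, -0.4]
grip_width: -0.0001
finger_force: 0.1
```

Request:
move_arm:
  moves:
    - [0,0,0.01,0,0,0]
    - [0,0,0.02,0,0,0]
    - [0,0,0.02,0,0,0]

```text
time: 14.9
tool_pos: [0.5666, -0.0425, 0.0726]
tcp_rot: [-0.052, 0.999, 0.0, -0.0]
contact_force: [0.4, 0.5, -0.0]
grip_width: -0.0002
finger_force: 0.1
```

Request:
move_arm:
  moves:
    - [0,0,0.01,0,0,0]
    - [0,0,0.01,0,0,0]

```text
time: 15.15
tool_pos: [0.5666, -0.0426, 0.0716]
tcp_rot: [-0.052, 0.999, -0.0, -0.0]
contact_force: [0.4, -0.1, 0.7]
grip_width: 0.0001
finger_force: 0.1
```

Request:
move_arm:
  moves:
    - [0,0,0.01,0,0,0]
    - [0,0,0.02,0,0,0]
    - [0,0,0.02,0,0,0]

```text
time: 15.52
tool_pos: [0.5666, -0.0426, 0.0696]
tcp_rot: [-0.052, 0.999, -0.0, -0.0]
contact_force: [0.4, -0.3, 0.3]
grip_width: 0.0002
finger_force: 0.1
```

Request:
move_arm:
  moves:
    - [0,0,0.01,0,0,0]
    - [0,0,0.02,0,0,0]
    - [0,0,0.02,0,0,0]

```text
time: 15.9
tool_pos: [0.5668, -0.0426, 0.0686]
tcp_rot: [-0.052, 0.999, 0.0, 0.0]
contact_force: [-2.4, 0.4, 10.6]
grip_width: 0.0004
finger_force: 5.4
```

Request:
move_arm:
  moves:
    - [0,0,0.01,0,0,0]
    - [0,0,0.01,0,0,0]

```text
time: 16.15
tool_pos: [0.5669, -0.0426, 0.0676]
tcp_rot: [-0.052, 0.999, 0.0, 0.0]
contact_force: [-2.8, -0.2, 8.0]
grip_width: -0.0002
finger_force: 4.0
```

Request:
move_arm:
  moves:
    - [0,0,0.01,0,0,0]
    - [0,0,0.01,0,0,0]

```text
time: 16.4
tool_pos: [0.5666, -0.0426, 0.0656]
tcp_rot: [-0.052, 0.999, -0.0, -0.0]
contact_force: [-1.0, 0.8, 0.6]
grip_width: 0.0
finger_force: 0.0
```

Request:
move_arm:
  moves:
    - [0,0,0.01,0,0,0]
    - [0,0,0.01,0,0,0]

```text
time: 16.65
tool_pos: [0.5664, -0.0426, 0.0644]
tcp_rot: [-0.052, 0.999, -0.0, -0.0]
contact_force: [-0.1, -0.2, -0.1]
grip_width: 0.0001
finger_force: 0.0
```

Request:
move_arm:
  moves:
    - [0,0,0.01,0,0,0]
    - [0,0,0.01,0,0,0]

```text
time: 16.9
tool_pos: [0.5666, -0.0426, 0.0637]
tcp_rot: [-0.052, 0.999, -0.0, -0.0]
contact_force: [-0.5, -0.1, 0.8]
grip_width: -0.0
finger_force: 0.1
```

Clicked as well. Now down to the stop.

Request:
move_arm:
  moves:
    - [0,0,0.01,0,0,0]
    - [0,0,0.01,0,0,0]

```text
time: 17.15
tool_pos: [0.5667, -0.0426, 0.0633]
tcp_rot: [-0.052, 0.999, 0.0, 0.0]
contact_force: [-2.2, 0.0, 7.0]
grip_width: 0.0001
finger_force: 3.7
```

Request:
move_arm:
  moves:
    - [0,0,0.006,0,0,0]
    - [0,0,0.006,0,0,0]

```text
time: 17.4
tool_pos: [0.5667, -0.0426, 0.0632]
tcp_rot: [-0.052, 0.999, 0.0, 0.0]
contact_force: [-4.3, -0.0, 11.8]
grip_width: 0.0001
finger_force: 6.2
```

Request:
move_arm:
  moves:
    - [0,0,-0.2,0,0,0]
    - [0,0,-0.6,0,0,0]
    - [0,0,-1.0,0,0,0]
    - [0,0,-1.0,0,0,0]

```text
time: 17.9
tool_pos: [0.569, -0.0428, 0.1652]
tcp_rot: [-0.052, 0.999, -0.0, 0.003]
contact_force: [-0.0, 0.3, -0.2]
grip_width: -0.0
finger_force: 0.0
```

Request:
move_arm:
  moves:
    - [0,0,-0.6,0,0,0]
    - [0,0,-0.9,0,0,0]
    - [0,-0.5,-0.9,0,0,0]
    - [0,-1,-0.9,0,0,0]
    - [0,-1,-0.9,0,0,0]
    - [0,-1,-0.9,0,0,0]

```text
time: 18.65
tool_pos: [0.5766, -0.1414, 0.2511]
tcp_rot: [-0.052, 0.999, 0.0, -0.001]
contact_force: [0.3, 0.7, -0.3]
grip_width: 0.0002
finger_force: 0.0
```

```bash
python3 - <<'E'
from h import *
s=readout.get_obs();print(s["time"],s["tool_pos"],s["contact_force"])
a=camera("scene")["color"][140:300,270:450]; b=camera("top")["color"][150:330,200:400]
cv2.imwrite("pics/p3.png",np.hstack([cv2.resize(a,(400,356)),cv2.resize(b,(400,356))]))
E
```

```text
18.65 [ 0.57663675 -0.14135248  0.25105994] [ 0.284758    0.71449106 -0.30343498]
```

View pics/p3.png

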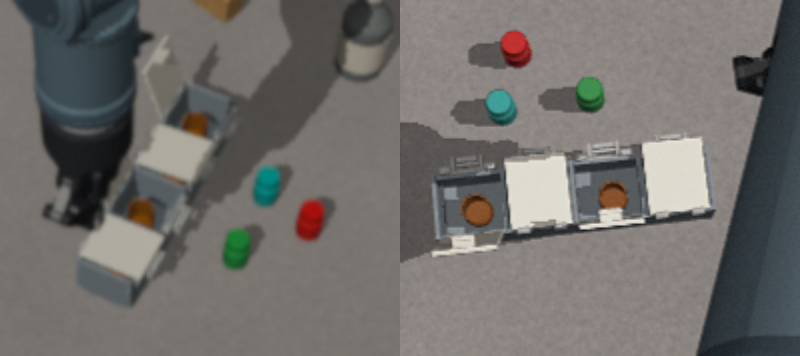

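Covers 1 (675,175) and 3 (540,188) are flat shut. Covers 2 and 4 stand open over the unstoppered vials, and the arm is clear. I'm handing in the job.

```bash
python3 -c "
from bench import bot
print(bot.job_done())"
```

```text
the job is handed in; nothing more can be done
None
```

Covers 1 and 3, over the stoppered vials, each clicked and are held shut (about 14 N peak in the readings), covers 2 and 4 still stand open, and the job was handed in at about 19 s; no verdict was returned.

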